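# Comb the scattered steel bars into rows against the tray's fence

### The arm

A 6-joint arm with a two-finger parallel gripper is mounted at the origin on the work surface. World frame = base frame: x ahead of the robot, y to its left, z up, the work surface at z = 0. Lengths are in m, angles in rad, forces in N, time in s.
With the tool pointing down it reaches from about 0.325 to 0.9 m from the base axis. Payload 6.1 kg.
Tool frame: the origin (TCP) lies on the centre line of the jaws, within the pads' length; the fingertips stand 14 mm ahead of it and the grasp point (between the pads) lies 5 mm behind it; z points along the fingers, y is the line along which they close (so a half turn about z gives the same grasp; the last joint's range is limited). The gripper opens to 85 mm and grips with 20 to 120 N. Pads are 22 mm wide; open, the fingers measure 114 mm over their backs; the gripper's body (76 mm by 85 mm) begins 54 mm behind the grasp point. The pads swing forward as they close: fully open they stand 13 mm farther back than shut.
Start: joints at [1.132, 0.22, 1.526, -0, 1.395, -0.126], TCP at [0.192, 0.595, 0.245] pointing down, gripper open.
Joint ranges: [-2.98, 2.98], [-0.91, 2.08], [0.09, 2.57], [-1.24, 4.39], [0.2, 2.65], [-2.68, 2.68]. Speed limits (rad/s): [2.57, 2.57, 3.01, 3.14, 3.14, 3.14].

### API

Orientations are given as a unit quaternion [w, x, y, z].
In Python, from plant import arm gives the robot as it stands. Calls block until the motion is done:
- arm.move_pose(position, orientation): joint-space move of the TCP to a pose.
- arm.move_linear(position, rotation=None, v=0.15): straight line of the TCP; rotation=None keeps the orientation; v is the mean speed in m/s.
- arm.set_joints(angles): joint-space move.
- arm.move_gripper(opening): finger opening in m; the grip force is fixed at half the most; returns when the fingers have stopped.
- arm.dwell(seconds).
- arm.solve_ik(position, orientation): joint angles nearest the present ones, or None.
- arm.sense(): the state.
- arm.grab_frame(name): name is "scene" or "top"; returns the picture (480x640x3 uint8, red, green, blue); there is no depth.
- arm.camera_info(name): a dict with "intrinsics" (3x3 intrinsics, pixels), "eye" and "orientation" of the camera in the world. Camera axes: x right, y up, looking along -z (the intrinsics and any distortion apply to the point x, -y, -z); pixel columns grow to the right and rows downward; lengths in m; the calibration is good to about 2 mm. A picture is of the moment at which its call begins. camera_info takes no time and is no camera call.
A pose or a line that the arm cannot do raises arm.PlanningError and nothing moves.
- arm.hand_in(): hands the job in; it is judged then, once.
Trained networks look in the newest picture that a camera, given by its name, has taken for a name from the list of things; names that differ only in an ending like _2 or _b are one class to them, and where a whole thing is asked for, a point or a joint stands for the part that bears it (a point fixed in the world has none). Each returns a list of dicts, best first, with "p" (0 to 1); they miss things now and then, are a little off and sometimes report something else, mostly with a low value. They report only what shows in the picture. A call takes as long as a camera call. They do not tell look-alikes from the thing itself.
- arm.silhouettes(camera, target): "pixels" (480x640 bool, what is visible of it) and "pixel" ([column, row] in pixels, amid what is visible of it).
- arm.spot_point(camera, target): "pixel" ([column, row] in pixels: a listed point, or the origin of a listed thing).
The state is a dict: "time": time; "joint_positions": joint angles; "joint_vel": joint speeds; "joint_torque": joint torques, N m; "tool_pos": TCP position; "orientation": TCP orientation; "contact_force": force on the tool from outside, world axes, zero at the start; "moment": the same for the moment, N m; "finger_gap": finger opening in m; "grasp_force": force on a finger pad.
Only numpy, scipy, OpenCV 4.12 (cv2) and the standard library are available. Lean on these libraries where they do the work, as an engineer would, in place of code of your own. Each camera call takes 0.05 s, during which the arm holds its last target. There are 200 camera calls.

### The job

Take the wooden hand rake from its stand and comb the four scattered steel bars along the tray, without touching them by hand, so that they lie flat in parallel rows, side by side without gaps, against the fence. With the rake, press the closed-up rows home against the fence with a steady push of about 10 N, held for a moment (never over 25 N), and don't dig the tines into the tray; then hang the rake back in its stand. Leave everything else where it is.

Things in the scene. Friction and masses are not known exactly. Their poses are not given: they have to be found in the camera images.
- tray: Fixed plywood tray holding the bars: floor 325 x 230 mm, 8 mm thick (top 8 mm above the bench), side rims 12 mm above the floor, inner faces at y = +/-105 mm. Origin on the bench, 150 mm from the open near edge; x to the fence, y along the fence, z up. The fence, a rigid dark hardwood strip 20 mm high, is set anew each time: its face is 88 to 125 mm along x, square to x, and its place is not measured.
- stand: Fixed wooden rake stand, base 80 x 190 x 6 mm; origin under its centre on the bench, y along its length, z up. Two forked posts (16 mm wide, at y = +/-77 mm) each have a slot along y, 23 mm wide with flared lips, floor 40 mm and lips about 60 mm above the bench, that carries the ends of the rake's head. The outer tines have 6 mm of play to the posts.
- stand_mid (a point): Centre of the stand at the height of the slots' floor, 40 mm above the bench. A hung rake has its head's underside here, its tine tips 10 mm and its grip's centre 76 mm above the bench; it fits either way round.
- rake_grip (a point): Centre of the wooden grip, 24 (x) x 60 (y) x 40 mm high, of the loose 160 g hand rake that hangs in the stand at the start, y along stand y. z up. Below it: head 16 x 170 (along y) x 18 mm, top 18 and underside 36 mm below this point; then one row of seven steel tines, 6 mm thick, 30 mm long, at y = -60 to +60 mm, 20 mm apart, tips 66 mm below this point.
- bar1_mid (a point): Centre of loose square steel bar 1 of four alike: 10 x 10 mm section, 120 mm long along its y, about 90 g. They lie flat and apart, at odd angles of up to 0.3 rad to the tray's y, on its floor. Friction on the floor (all four together resist with 1.5 to 3.5 N) and weight vary.
- bar2_mid (a point): Centre of loose square steel bar 2 of four alike: 10 x 10 mm section, 120 mm long along its y, about 90 g. They lie flat and apart, at odd angles of up to 0.3 rad to the tray's y, on its floor. Friction on the floor (all four together resist with 1.5 to 3.5 N) and weight vary.
- bar3_mid (a point): Centre of loose square steel bar 3 of four alike: 10 x 10 mm section, 120 mm long along its y, about 90 g. They lie flat and apart, at odd angles of up to 0.3 rad to the tray's y, on its floor. Friction on the floor (all four together resist with 1.5 to 3.5 N) and weight vary.
- bar4_mid (a point): Centre of loose square steel bar 4 of four alike: 10 x 10 mm section, 120 mm long along its y, about 90 g. They lie flat and apart, at odd angles of up to 0.3 rad to the tray's y, on its floor. Friction on the floor (all four together resist with 1.5 to 3.5 N) and weight vary.
- nut: Loose steel collar, 24 mm diameter, 10 mm high, on the tray's ledge behind the fence; origin under its centre. Not part of the job.
- plug: Loose brass plug, 20 mm diameter, 16 mm high, on the tray's ledge behind the fence; origin under its centre. Not part of the job.
- jar: Loose screw-top glass jar, 64 mm diameter, 75 mm high, beyond the tray; origin under its centre. Not part of the job.
- offcut: Loose wood offcut, 100 x 45 x 30 mm, on the bench near the robot; origin under its centre. Not part of the job.
- driver: Loose screwdriver lying at the right side of the bench; origin under its centre. Not part of the job.
- wrench: Loose wrench lying at the left side of the bench; origin under its centre. Not part of the job.
There are look-alikes about, which are no part of the job. What is meant by the part that bears rake_grip is not blue or pink, and is the larger of those in its own colour.

How it is judged:
By the outcome, as a careful person would: the job done as asked, in the order asked, and still so for the second after the job is handed in, with the robot touching nothing.
It also fails if it takes over 72 s, if anything falls off the work surface, if the arm or the gripper's body presses on something with over 40 N, if the wrist force passes 120 N, or if a joint passes its speed limit or range.

## Working session

There is one attempt and no reset: what is moved stays moved. The work goes in short steps, each a Python script; the robot and the scene stay as the last script left them, time stands still between calls to the robot, and variables do not carry over. Pictures are saved under pics/ and viewed, at most 10 in all, crops included, and the job is handed in when it is done.

```bash
ls; mkdir -p pics
python3 - <<'E'
from plant import arm
import cv2,numpy as np
for n in("scene","top"):
    im=arm.grab_frame(n); cv2.imwrite(f"pics/{n}0.png",im[:,:,::-1])
    print(n,arm.camera_info(n))
for n in("scene","top"):
    for t in("tray","stand","rake_grip","stand_mid","bar1_mid"):
        print(n,t,[(round(d["p"],2),np.round(d["pixel"],1).tolist()) for d in arm.spot_point(n,t)])
s=arm.sense();print(s)
E
```

```text
pics
scene {'intrinsics': array([[601.1107209 ,   0.        , 312.07125647],
       [  0.        , 601.1107209 , 246.99116382],
       [  0.        ,   0.        ,   1.        ]]), 'eye': array([ 1.30436318, -0.16024543,  1.33421141]), 'orientation': array([0.73808484, 0.21626757, 0.17504693, 0.61466876])}
top {'intrinsics': array([[452.29165219,   0.        , 307.66487204],
       [  0.        , 452.29165219, 248.08521785],
       [  0.        ,   0.        ,   1.        ]]), 'eye': array([0.34258039, 0.01688457, 1.2944665 ]), 'orientation': array([ 0.71243156,  0.04454639, -0.06372678, -0.69742081])}
scene tray [(0.75, [233.4, 286.8]), (0.4, [386.4, 256.8])]
scene stand [(0.85, [381.8, 267.4])]
scene rake_grip [(0.87, [413.7, 320.4]), (0.83, [385.0, 253.4]), (0.66, [454.0, 141.6]), (0.65, [470.8, 297.9])]
scene stand_mid [(0.89, [385.6, 256.5]), (0.5, [334.7, 359.9]), (0.25, [380.9, 264.4])]
scene bar1_mid [(0.79, [229.2, 268.3]), (0.74, [386.9, 256.9]), (0.74, [235.7, 286.5])]
top tray [(0.7, [374.8, 244.3]), (0.68, [306.6, 166.9])]
top stand [(0.74, [243.5, 243.5]), (0.72, [372.1
[... 217 characters left out ...]
nt_positions': array([ 1.13192951e+00,  2.20373456e-01,  1.52651956e+00,  2.22274028e-05,
        1.39470524e+00, -1.26124548e-01]), 'joint_vel': array([ 0.0001455 ,  0.00140166, -0.00043314,  0.00142449, -0.00149669,
       -0.00178766]), 'joint_torque': array([-1.06640760e-03, -4.96518910e+01, -3.89515185e+01, -1.40016623e-04,
        1.11095174e-03,  3.17858166e-05]), 'tool_pos': array([0.19229807, 0.59466559, 0.24530573]), 'orientation': array([-1.12889856e-05,  1.55736575e-01,  9.87798623e-01,  3.59860101e-07]), 'contact_force': array([-0.5295053 ,  0.39410538,  0.48628445]), 'moment': array([-0.01223945,  0.00314574,  0.03849274]), 'grasp_force': 0.0, 'finger_gap': 0.08537282654118857}
```

View pics/scene0.png

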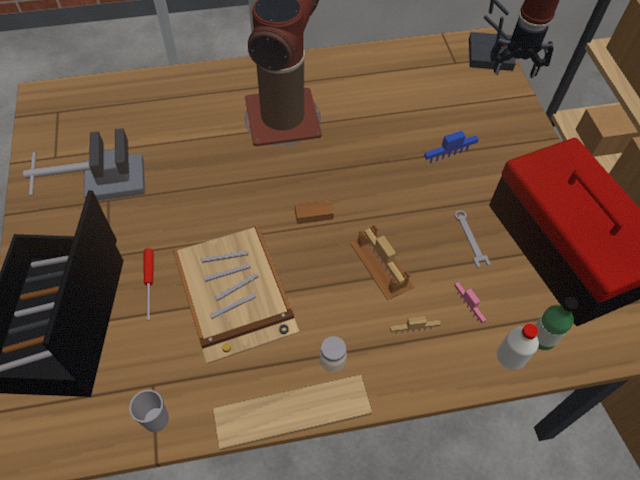

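View pics/top0.png

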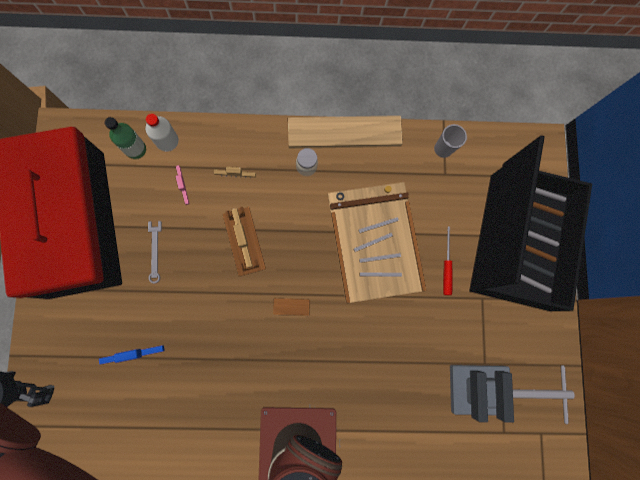

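```bash
cat > h.py <<'E'
from plant import arm
import cv2,numpy as np
from scipy.spatial.transform import Rotation as R
def P(cam):
    c=arm.camera_info(cam); w,x,y,z=c["orientation"]
    Rm=R.from_quat([x,y,z,w]).as_matrix()@np.diag([1,-1,-1])
    return c["intrinsics"],Rm,c["eye"]
def ray(cam,px,z):
    K,Rm,e=P(cam); px=np.atleast_2d(px).astype(float)
    d=(Rm@np.linalg.inv(K)@np.c_[px,np.ones(len(px))].T).T
    return (e+d*((z-e[2])/d[:,2])[:,None])[:,:2]
def proj(cam,X):
    K,Rm,e=P(cam); q=(K@Rm.T@(np.atleast_2d(X)-e).T).T
    return q[:,:2]/q[:,2:]
def ortho(cam,im,x0,x1,y0,y1,z,s=0.0005):
    # picture: up=+x, left=+y
    w,h=int((y1-y0)/s),int((x1-x0)/s)
    c=np.array([[x1,y1,z],[x1,y0,z],[x0,y0,z],[x0,y1,z]])
    H=cv2.getPerspectiveTransform(proj(cam,c).astype(np.float32),np.float32([[0,0],[w,0],[w,h],[0,h]]))
    return cv2.warpPerspective(im,H,(w,h),flags=cv2.INTER_CUBIC)
E
python3 - <<'E'
from h import *
def rect(cam,m,z):
    ys,xs=np.nonzero(m); q=ray(cam,np.c_[xs,ys],z)
    (c,wh,a)=cv2.minAreaRect((q*1000).astype(np.float32)); return np.round(c,1),np.round(wh,1),round(a,1)
for cam,p in(("top",(242.7,237.2)),("scene",(385,253.4))):
    print("grip",ray(cam,p,.076))
    for t,z in(("tray",.01),("stand",.006),("rake_grip",.06),("bar1_mid",.018)):
        for d in arm.silhouettes(cam,t):
            print(cam,t,round(d["p"],2),np.round(d["pixel"]),d["pixels"].sum(),*rect(cam,d["pixels"],z))
a=ortho("top",arm.grab_frame("top"),.4,.76,-.36,0,.018,.0006)
b=ortho("scene",arm.grab_frame("scene"),.4,.76,-.36,0,.018,.0006)
print(a.shape,np.r_[ray("top",(375,240),.01)])
cv2.imwrite("pics/tray.png",np.vstack([np.hstack([a,b])])[:600,:,::-1][:, :800] if 0 else cv2.resize(np.hstack([a,b])[:,:,::-1],(800,400)))
E
```

```text
grip [[0.55705958 0.163211  ]]
top tray 0.72 [375. 248.] 7610 [ 565.1 -213.4] [326.5 233.9] 10.1
top tray 0.62 [246. 243.] 1326 [559.5 169.2] [193.4  79.7] 16.7
top stand 0.96 [246. 241.] 1433 [559.4 169.7] [196.2  81.9] 16.2
top rake_grip 0.76 [243. 239.] 410 [557.8 170.1] [170.   22.9] 18.3
top rake_grip 0.73 [180. 186.] 222 [703.5 343.8] [114.4  21.5] 17.0
top rake_grip 0.72 [234. 174.] 247 [747.3 195.3] [115.9  25.8] 87.8
top rake_grip 0.65 [132. 351.] 468 [237.9 443.8] [ 24.5 166.5] 12.3
top bar1_mid 0.56 [380. 259.] 138 [ 516.9 -220.6] [ 11.8 111. ] 8.4
top bar1_mid 0.35 [380. 276.] 170 [ 469.  -223.3] [  8.6 120.2] 1.2
top bar1_mid 0.21 [446. 275.] 367 [ 511.8 -418. ] [ 25.9 194.3] 88.5
grip [[0.57429591 0.16796417]]
scene tray 0.76 [235. 291.] 9011 [ 570.4 -210.8] [333.2 234.1] 10.0
scene tray 0.21 [149. 268.] 414 [ 510.6 -419.5] [ 23.  202.9] 87.9
scene stand 0.61 [381. 267.] 1477 [552.3 170.3] [209.1  89.3] 16.9
scene rake_grip 0.89 [415. 324.] 497 [762.2 191.4] [124.1  33.7] 89.7
scene rake_grip 0.65 [384. 256.] 788 [567.2 175.4] [179.1  45.5] 15.5
scene rake_grip 0.62 [470. 300.] 452 [729.2 343.5] [115.8  37.6] 13.2
scene rake_grip 0.58 [450. 142.] 714 [245.6 440.1] [ 65.2 175. ] 18.2
scene bar1_mid 0.49 [228. 270.] 199 [ 522.2 -222.6] [ 14.8 115.3] 10.0
(600, 600, 3) [[ 0.56969353 -0.21068278]]
```

View pics/tray.png

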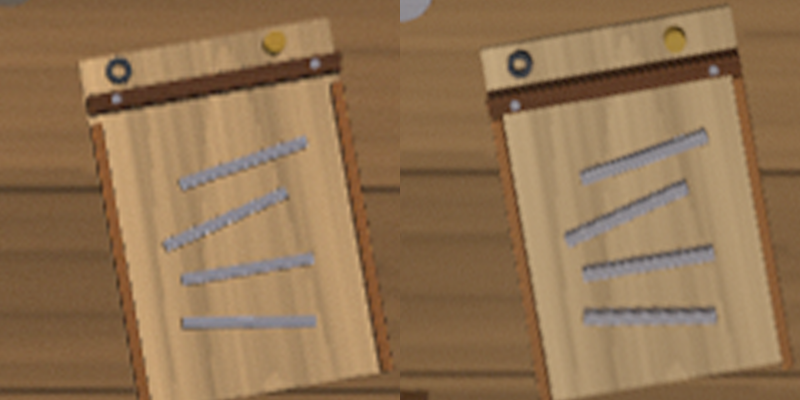

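```bash
cat > fit.py <<'E'
from h import *
from scipy.optimize import minimize
U=4
def box(cx,cy,z0,z1,lx,ly):
    return np.array([[cx+a*lx/2,cy+b*ly/2,z] for a in(-1,1) for b in(-1,1) for z in(z0,z1)])
rake=[box(0,0,.058,.096,.024,.06),box(0,0,.04,.058,.016,.17)]+[box(0,y,.01,.04,.006,.006) for y in np.arange(-3,4)*.02]
stand=[box(0,0,0,.006,.08,.19)]+[box(sx*.0155,sy*.077,0,.06,.008,.016) for sx in(-1,1) for sy in(-1,1)]+[box(0,sy*.077,0,.04,.04,.016) for sy in(-1,1)]
tray=[box(.0125,0,0,.008,.325,.230)]
def render(cam,boxes,p):
    c,s=np.cos(p[2]),np.sin(p[2]); m=np.zeros((480*U,640*U),np.uint8)
    for b in boxes:
        X=np.c_[p[0]+c*b[:,0]-s*b[:,1],p[1]+s*b[:,0]+c*b[:,1],b[:,2]]
        q=((proj(cam,X)+.5)*U*16).astype(np.int32)
        cv2.fillConvexPoly(m,cv2.convexHull(q),1,cv2.LINE_8,4)
    return cv2.resize(m.astype(np.float32),(640,480),interpolation=cv2.INTER_AREA)
def fit(masks,boxes,p0):
    def cost(v):
        p=p0+v*np.array([.005,.005,.03]); t=0
        for cam,m in masks:
            r=render(cam,boxes,p); t-=np.minimum(r,m).sum()/np.maximum(r,m).sum()
        return t
    r=minimize(cost,np.zeros(3),method="Nelder-Mead",options=dict(initial_simplex=np.r_[np.zeros((1,3)),np.eye(3)*1.],xatol=.02,fatol=1e-4))
    return np.round(p0+r.x*np.array([.005,.005,.03]),4),round(-r.fun,3)
def near(cam,t,px,tol=12):
    L=[d for d in arm.silhouettes(cam,t) if np.hypot(*(np.array(d["pixel"])-px))<tol]
    return (cam,L[0]["pixels"].astype(np.float32)) if L else None
if __name__=="__main__":
    for cam in("top","scene"): arm.grab_frame(cam)
    for t,bx,p0,pt,ps in(("rake_grip",rake,[.557,.166,.28],(243,239),(384,256)),("stand",stand+rake,[.557,.168,.28],(246,241),(381,267)),("stand",stand,[.557,.168,.28],(246,241),(381,267)),("tray",tray,[.554,-.213,.176],(375,248),(235,291))):
        M=[m for m in(near("top",t,pt),near("scene",t,ps)) if m]
        p0=np.array(p0)
        if t!="tray": p0[2]-=np.pi/2   # y along image vertical
        print(t,[fit([m],bx,p0) for m in M],fit(M,bx,p0))
E
python3 fit.py
```

```text
Traceback (most recent call last):
  File "fit.py", line 33, in <module>
    print(t,[fit([m],bx,p0) for m in M],fit(M,bx,p0))
                                        ~~~^^^^^^^^^
  File "fit.py", line 22, in fit
    r=minimize(cost,np.zeros(3),method="Nelder-Mead",options=dict(initial_simplex=np.r_[np.zeros((1,3)),np.eye(3)*1.],xatol=.02,fatol=1e-4))
  File "fit.py", line 20, in cost
    r=render(cam,boxes,p); t-=np.minimum(r,m).sum()/np.maximum(r,m).sum()
  File "fit.py", line 13, in render
    q=((proj(cam,X)+.5)*U*16).astype(np.int32)
        ~~~~^^^^^^^
  File "h.py", line 13, in proj
    K,Rm,e=P(cam); q=(K@Rm.T@(np.atleast_2d(X)-e).T).T
           ~^^^^^
  File "h.py", line 5, in P
    c=arm.camera_info(cam); w,x,y,z=c["orientation"]
ValueError: time passes only in moves, steps and waits
```

```bash
sed -i 's/^def P(cam)/import functools\n@functools.cache\ndef P(cam)/' h.py; python3 fit.py; python3 -c "
from plant import arm;print(arm.sense()['time'])"
```

```text
rake_grip [(array([ 0.5596,  0.17  , -1.2802]), np.float64(0.885)), (array([ 0.5615,  0.171 , -1.2827]), np.float64(0.903))] (array([ 0.561 ,  0.1706, -1.2805]), np.float64(1.781))
stand [(array([ 0.5589,  0.1697, -1.275 ]), np.float64(0.73)), (array([ 0.5609,  0.1703, -1.2725]), np.float64(0.642))] (array([ 0.5598,  0.1699, -1.276 ]), np.float64(1.367))
stand [(array([ 0.5589,  0.1697, -1.2746]), np.float64(0.733)), (array([ 0.5604,  0.1701, -1.2713]), np.float64(0.677))] (array([ 0.5596,  0.1699, -1.2715]), np.float64(1.405))
tray [(array([ 0.5548, -0.2153,  0.1764]), np.float64(0.845)), (array([ 0.5556, -0.2137,  0.1743]), np.float64(0.785))] (array([ 0.5551, -0.2143,  0.1747]), np.float64(1.627))
1.8
```

```bash
cat >> h.py <<'E'
G=np.array([.5607,.1702]); SY=-1.277; T=np.array([.5552,-.2143]); TY=.175
def quat(th): a=(th+np.pi/2)/2; return np.array([0,np.cos(a),np.sin(a),0])
QS=quat(SY+np.pi); QT=quat(TY)
def tp(x,y,z): c,s=np.cos(TY),np.sin(TY); return [T[0]+c*x-s*y,T[1]+s*x+c*y,z]
def st():
    s=arm.sense(); print("t%.2f"%s["time"],np.round(s["tool_pos"],4),"F",np.round(s["contact_force"],2),"M",np.round(s["moment"],3),"gap %.4f g %.1f"%(s["finger_gap"],s["grasp_force"])); return s
E
python3 - <<'E'
from h import *
print(np.round(arm.solve_ik([*G,.2],QS),2),np.round(arm.solve_ik(tp(-.118,0,.16),QT),2),np.round(arm.solve_ik(tp(.08,0,.077),QT),2))
arm.move_pose([*G,.15],QS); st()
arm.move_linear([*G,.075],v=.1); st()
arm.move_gripper(.015); s=st()
arm.move_linear([*G,.085],v=.05); st()
arm.move_linear([*G,.17],v=.12); st()
for cam in("top","scene"):cv2.imwrite(f"pics/l_{cam}.png",arm.grab_frame(cam)[:,:,::-1])
a=cv2.imread("pics/l_scene.png")[150:350,280:480];b=cv2.imread("pics/l_top.png")[140:340,140:340]
cv2.imwrite("pics/lift.png",cv2.resize(np.hstack([a,b]),(800,400),interpolation=cv2.INTER_CUBIC))
E
```

```text
[ 0.16  0.16  1.68 -0.    1.3  -1.7 ] [-0.65 -0.01  1.94 -0.    1.21 -0.82] [-0.42  0.47  1.54 -0.    1.13 -0.6 ]
t3.85 [0.5606 0.171  0.1502] F [-0.12 -0.24  0.44] M [ 0.048  0.064 -0.03 ] gap 0.0853 g 0.0
t4.75 [0.5613 0.1703 0.0756] F [ 0.21 -0.12  0.63] M [ 0.003 -0.009  0.005] gap 0.0855 g 0.0
t5.33 [0.5609 0.1702 0.0752] F [-0.5  -0.37  1.02] M [-0.081  0.028  0.044] gap 0.0236 g 62.1
t5.68 [0.561  0.1703 0.0855] F [ 0.27 -0.14 -1.57] M [ 0.038  0.024 -0.004] gap 0.0232 g 61.9
t6.54 [0.56   0.1701 0.169 ] F [ 0.57 -0.05 -1.64] M [ 0.031  0.037 -0.017] gap 0.0230 g 61.9
```

View pics/lift.png

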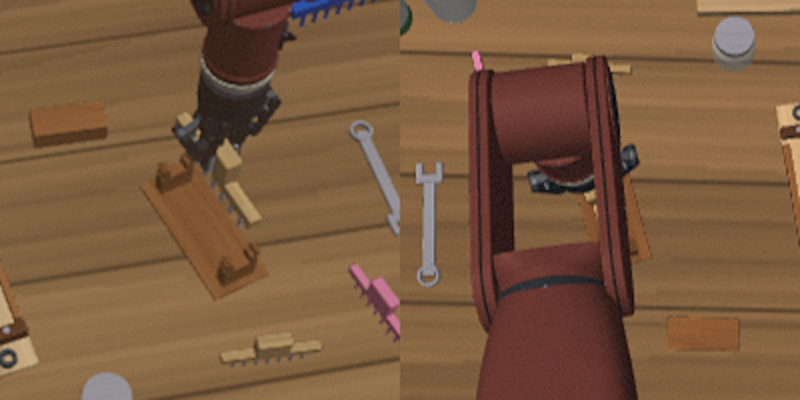

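Run:
```python
from h import *
arm.move_pose(tp(-.120,.002,.15),QT); st()
arm.move_linear(tp(-.120,.002,.09),v=.12); st()
arm.move_linear(tp(-.120,.002,.0772),v=.04); arm.dwell(.2)
f0=np.mean([arm.sense()["contact_force"] for _ in range(5)],0); s=st(); np.save("f0.npy",f0)
u=np.array([np.cos(TY),np.sin(TY),0])
for x in np.arange(-.10,.041,.02):
    arm.move_linear(tp(x,.002,.0772),v=.05); s=arm.sense()
    print(round(x,3),round((s["contact_force"]-f0)@u,2),round(s["contact_force"][2]-f0[2],2),round(s["time"],2))
    if (s["contact_force"]-f0)@u<-8: break
st()
a=ortho("top",arm.grab_frame("top"),.4,.76,-.36,0,.018,.0006)
b=ortho("scene",arm.grab_frame("scene"),.4,.76,-.36,0,.018,.0006)
cv2.imwrite("pics/comb.png",cv2.resize(np.hstack([a,b])[:,:,::-1],(800,400)))
```

```text
t8.20 [ 0.4372 -0.2326  0.1501] F [ 0.9   0.25 -1.59] M [-0.018  0.051  0.013] gap 0.0235 g 61.7
t8.85 [ 0.4371 -0.2332  0.0903] F [ 0.11 -0.53 -0.69] M [ 0.006 -0.071 -0.002] gap 0.0233 g 61.7
t9.52 [ 0.4368 -0.2333  0.0774] F [ 0.64 -0.29 -1.58] M [-0.021  0.012 -0.05 ] gap 0.0234 g 61.7
-0.1 -0.94 -0.28 10.07
-0.08 -1.03 -0.64 10.62
-0.06 -0.72 -0.21 11.17
-0.04 -0.82 -0.04 11.72
-0.02 0.23 -0.68 12.27
0.0 -0.92 0.27 12.82
0.02 -0.37 0.43 13.37
0.04 -0.16 -0.16 13.92
t13.92 [ 0.5947 -0.2053  0.0772] F [ 0.32  0.6  -1.74] M [0.018 0.021 0.029] gap 0.0233 g 61.7
```

View pics/comb.png

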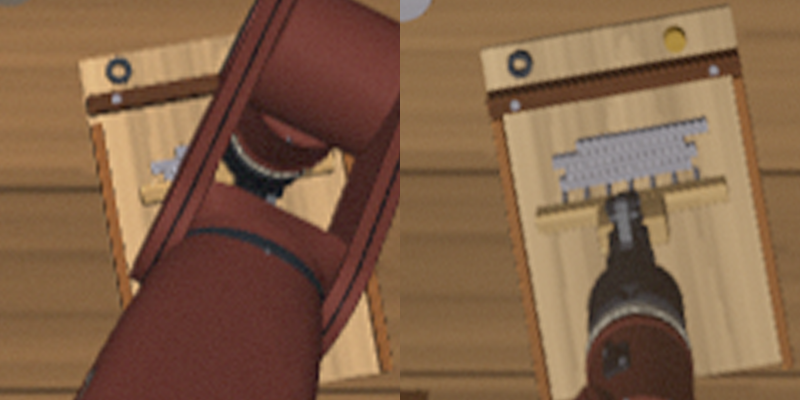

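Run:
```python
from h import *
f0=np.load("f0.npy"); u=np.array([np.cos(TY),np.sin(TY),0])
def force(n=1):
    v=[]
    for _ in range(n): arm.dwell(.02); v.append(-(arm.sense()["contact_force"]-f0)@u)
    return np.mean(v)
x=.04; log=[]
while x<.095:
    f=force(2)
    log.append((round(x*1e3,2),round(f,1)))
    if f>3.5: f=force(6); log[-1]=(round(x*1e3,2),round(f,1),'*')
    if f>9: break
    x+=.0005 if f<3.2 else .0002
    arm.move_linear(tp(x,.002,.0772),v=.02)
print(log[::6],log[-25:]); t0=st()["time"]
h=[]
while arm.sense()["time"]-t0<1.6:
    f=force(5); h.append(round(f,1))
    if f<8.8 or f>11.2:
        x+=.0001*np.sign(10-f); arm.move_linear(tp(x,.002,.0772),v=.02)
print(x,h); st()
```

```text
[(40.0, np.float64(0.0)), (43.0, np.float64(2.0)), (46.0, np.float64(1.9)), (49.0, np.float64(2.7)), (52.0, np.float64(2.0)), (55.0, np.float64(1.8)), (58.0, np.float64(2.3)), (61.0, np.float64(1.7)), (64.0, np.float64(2.1)), (67.0, np.float64(2.3)), (70.0, np.float64(1.9)), (73.0, np.float64(2.2)), (76.0, np.float64(2.2)), (79.0, np.float64(2.6)), (82.0, np.float64(2.6)), (83.8, np.float64(7.3), '*')] [(74.5, np.float64(2.4)), (75.0, np.float64(2.3)), (75.5, np.float64(2.1)), (76.0, np.float64(2.2)), (76.5, np.float64(2.5)), (77.0, np.float64(2.5)), (77.5, np.float64(2.0)), (78.0, np.float64(2.8)), (78.5, np.float64(1.3)), (79.0, np.float64(2.6)), (79.5, np.float64(2.5)), (80.0, np.float64(2.1)), (80.5, np.float64(1.8)), (81.0, np.float64(2.7)), (81.5, np.float64(2.2)), (82.0, np.float64(2.6)), (82.5, np.float64(1.9)), (83.0, np.float64(4.2), '*'), (83.2, np.float64(5.8), '*'), (83.4, np.float64(6.4), '*'), (83.6, np.float64(7.2), '*'), (83.8, np.float64(7.3), '*'), (84.0, np.float64(7.8), '*'), (84.2, np.float64(8.2), '*'), (84.4, np.float64(9.0), '*')]
t41.20 [ 0.6367 -0.1979  0.077 ] F [-8.   -0.68  3.4 ] M [-0.319  1.754 -0.01 ] gap 0.0232 g 62.0
0.08460000000000008 [np.float64(8.9), np.float64(8.7), np.float64(9.0), np.float64(9.3), np.float64(9.0), np.float64(9.1), np.float64(9.3), np.float64(9.2), np.float64(9.4), np.float64(8.8), np.float64(9.4), np.float64(8.8), np.float64(9.6), np.float64(9.5)]
t42.87 [ 0.6367 -0.1979  0.077 ] F [-8.85 -2.01  2.54] M [-0.363  1.916 -0.005] gap 0.0233 g 62.1
```

Run:
```python
from h import *
arm.move_linear(tp(.06,.002,.0772),v=.05); st()
arm.move_linear(tp(.03,.002,.0775),v=.08)
arm.move_linear(tp(.03,.002,.16),v=.12)
arm.move_pose([*G,.17],QS); arm.dwell(.2); st()
for cam in("top","scene"): im=arm.grab_frame(cam);cv2.imwrite(f"pics/m_{cam}.png",im[:,:,::-1])
a=ortho("top",cv2.imread("pics/m_top.png"),.58,.70,-.31,-.10,.018,.0005)
b=cv2.resize(cv2.imread("pics/m_scene.png")[170:320,300:500],(560,420),interpolation=cv2.INTER_CUBIC)
c=np.zeros((560,800,3),np.uint8); 
c[:240,:420]=a; c[:240,420:800]=ortho("scene",cv2.imread("pics/m_scene.png"),.58,.70,-.30,-.11,.018,.0005)
c[240:,:427]=cv2.resize(b,(427,320)); cv2.imwrite("pics/chk.png",c)
```

```text
t43.51 [ 0.6142 -0.202   0.0775] F [ 0.39 -0.32 -1.96] M [0.021 0.007 0.013] gap 0.0233 g 61.7
t46.48 [0.561  0.1692 0.1699] F [-0.1  -1.36 -0.41] M [-0.032 -0.005  0.008] gap 0.0236 g 61.7
```

View pics/chk.png

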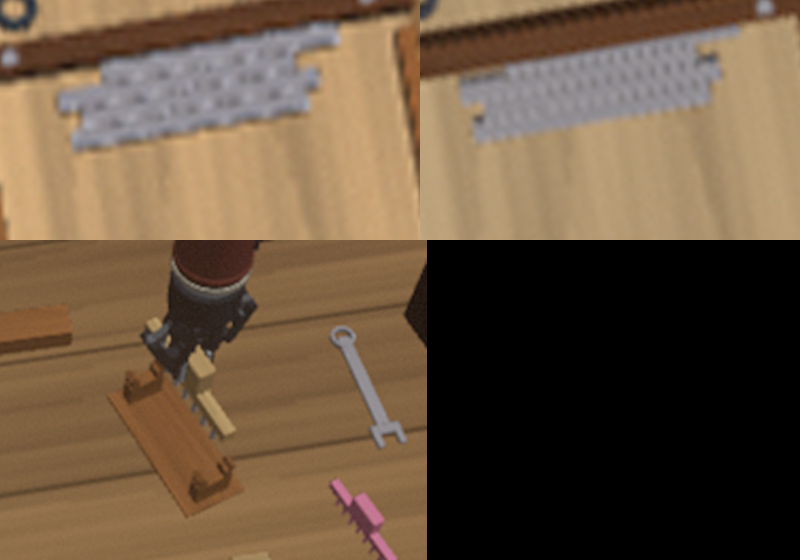

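Run:
```python
from h import *
arm.move_linear([*G,.11],v=.12); st(); ok=True
for z in(.1,.092,.084,.08,.077,.0755):
    arm.move_linear([*G,z],v=.04); s=st()
    if z>.078 and s["contact_force"][2]>4: ok=False; print("blocked"); break
if ok:
    arm.move_gripper(.085); st()
    arm.move_linear([*G,.16],v=.12)
    arm.move_pose([.40,.30,.25],QS); st()
    for cam in("top","scene"): im=arm.grab_frame(cam);cv2.imwrite(f"pics/e_{cam}.png",im[:,:,::-1])
    from fit import *
    print(fit([m for m in (near("top","rake_grip",(243,239)),near("scene","rake_grip",(384,256))) if m],rake,np.array([.561,.1706,-1.28])))
a=cv2.imread("pics/e_scene.png")[180:360,150:450]
cv2.imwrite("pics/end.png",cv2.resize(a,(800,480),interpolation=cv2.INTER_CUBIC))
```

```text
t47.23 [0.561  0.1703 0.1103] F [ 0.68 -0.64 -0.62] M [-0.035 -0.012 -0.004] gap 0.0235 g 61.7
t47.62 [0.5605 0.1702 0.0998] F [ 0.39  0.46 -2.26] M [-0.007 -0.003  0.015] gap 0.0234 g 61.7
t47.98 [0.5603 0.1701 0.0915] F [ 0.18  0.22 -1.76] M [-0.041 -0.008 -0.028] gap 0.0236 g 61.7
t48.33 [0.5603 0.1701 0.0835] F [ 0.57  0.73 -2.09] M [-0.008 -0.012  0.007] gap 0.0232 g 61.7
t48.58 [0.5604 0.1702 0.0797] F [ 0.33  0.62 -0.98] M [-0.003  0.01   0.011] gap 0.0234 g 61.7
t48.83 [0.5605 0.1702 0.0768] F [-0.    0.31 -2.01] M [ 0.01  -0.055 -0.015] gap 0.0233 g 61.7
t49.08 [0.5606 0.1702 0.0754] F [-0.45 -0.1  -1.57] M [-0.032  0.012  0.034] gap 0.0234 g 61.7
t49.70 [0.5607 0.1702 0.0755] F [-1.46 -0.55  0.34] M [-0.017  0.01  -0.02 ] gap 0.0848 g 0.0
t51.46 [0.4003 0.2995 0.2492] F [0.74 0.37 1.07] M [-0.022 -0.012 -0.044] gap 0.0846 g 0.0
(array([ 0.5602,  0.1717, -1.28  ]), np.float64(0.895))
```

View pics/end.png

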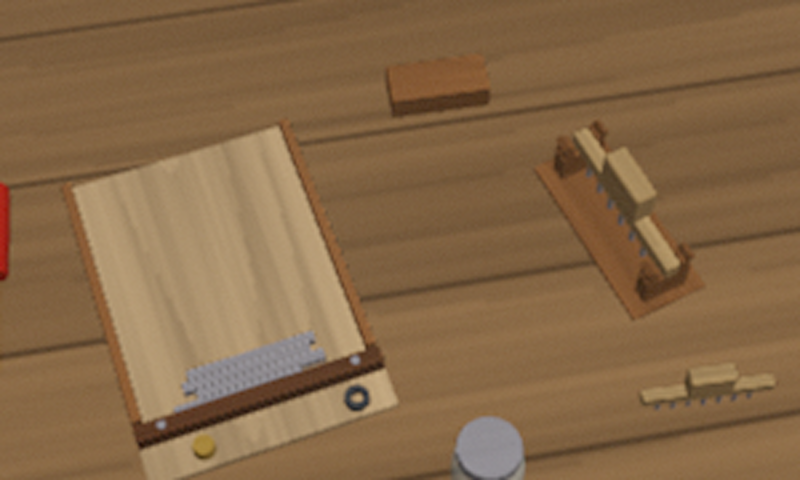

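The rake hangs in both slots, and the four bars lie side by side against the fence. The nut, plug, jar and offcut are where they were.

```bash
python3 -c "
from plant import arm;print(arm.hand_in())"
```

```text
the job is handed in; nothing more can be done
None
```

I handed in the job at about 51.5 s of robot time: the four bars lie closed up against the fence, pressed with about 9 N for 1.6 s, and the rake hangs back in its stand; no verdict came back.

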